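Pack hexagonal sample jars tight on a shaker platform and clamp them

TASK

Load the two hexagonal sample jars that stand on the bench onto the shaker platform as its second row: each fully nested between two jars of the first row, so that all five stand upright with flat faces touching like a honeycomb and the first row is back against the far rubber fence. Then slide the clamp bar up by its black knob and press it firmly, so that it stays bearing on the two new jars and the pack cannot rattle. Do not tip any jar, and leave the other things on the bench where they are.

Things in the scene. Friction and masses are not known exactly. Their poses are not given: they have to be found in the camera images.
- shaker: white bench shaker, off, immovable; plate top 70 mm above the bench. Origin: on the bench under the pack area; x toward the fence, y left, z up. Fence: fixed rubber bar, face at x=118 mm, 16-40 mm above the plate. Side rails: inner faces y=+/-99.8 mm, tops 36 mm above the plate. Tight first row: jar centres x=79.9, y=66, 0, -66 mm, corner to +x; it starts uneven, up to 12 mm short of the fence
- nest_left (a point): centre of the underside of the second row's left jar when the pack is tight and home: on the plate top, x=22.7, y=33 mm in the shaker's frame, axes as the shaker's. Jars stand there with a corner to +x (any of the six)
- nest_right (a point): the same for the right jar of the second row, at x = 22.7, y = -33 mm in the shaker's frame
- clamp_bar (a joint): sliding clamp bar across the platform, near side of the pack: m of travel toward the fence along the shaker's x, 0 = fully back, at most 0.100. Slides stiffly (about 5 N), stays where left, meets a tight second row at about 0.081. Bar 198 mm long, 16-40 mm above the plate
- bar_face (a point): middle of the clamp bar's rubber face that meets the jars, 28 mm above the plate; x points toward the jars
- bar_knob (a point): centre of the clamp bar's upright black knob: cylinder 32 mm across, 40 mm tall, 60 to 100 mm above the plate, on a thin stem 37 mm behind the bar's rubber face, at mid-length; moves with the bar. Push or grip it here
- jar_a_mid (a point): hexagonal white jar, 66 mm across flats (76 over corners), 0.15-0.3 kg: straight hexagonal body 54 mm tall, round blue cap 34 mm across from 58 to 88 mm above the underside. Point on its axis 44 mm above the underside; z up, x toward a corner (flats at 30, 90, ... degrees). First row, left, on the platform
- jar_b_mid (a point): hexagonal white jar, 66 mm across flats (76 over corners), 0.15-0.3 kg: straight hexagonal body 54 mm tall, round blue cap 34 mm across from 58 to 88 mm above the underside. Point on its axis 44 mm above the underside; z up, x toward a corner (flats at 30, 90, ... degrees). First row, middle, on the platform
- jar_c_mid (a point): hexagonal white jar, 66 mm across flats (76 over corners), 0.15-0.3 kg: straight hexagonal body 54 mm tall, round blue cap 34 mm across from 58 to 88 mm above the underside. Point on its axis 44 mm above the underside; z up, x toward a corner (flats at 30, 90, ... degrees). First row, right, on the platform
- jar_d_mid (a point): hexagonal white jar, 66 mm across flats (76 over corners), 0.15-0.3 kg: straight hexagonal body 54 mm tall, round blue cap 34 mm across from 58 to 88 mm above the underside. Point on its axis 44 mm above the underside; z up, x toward a corner (flats at 30, 90, ... degrees). To be loaded; starts on the bench to the left of the shaker
- jar_e_mid (a point): hexagonal white jar, 66 mm across flats (76 over corners), 0.15-0.3 kg: straight hexagonal body 54 mm tall, round blue cap 34 mm across from 58 to 88 mm above the underside. Point on its axis 44 mm above the underside; z up, x toward a corner (flats at 30, 90, ... degrees). To be loaded; starts on the bench to the left of the shaker
- tip_box: blue pipette-tip box with clear lid, 87 x 118 x 67 mm; bystander, origin in the centre of its underside
- lamp: steel spirit lamp, 72 x 79 x 67 mm; bystander, origin in the centre of its underside
- dish: white petri dish, 102 mm across, 17 mm high, at the front edge; bystander, origin in the centre of its underside
There are look-alikes about, which are no part of the job. What is shaped like the part that bears jar_e_mid but pink is not meant.

How it is judged:
At the end, for the whole second after the job is handed in: All five jars upright and at rest on the plate, square to the shaker within 0.06 rad, each honeycomb neighbour pair with gaps under 2.5 mm, first row within 3 mm of the fence; bar face within 2.5 mm of both new jars and pressing on one or both with over 1 N (horizontal distance between jar_a_mid and jar_b_mid below 0.0685 m and horizontal distance between jar_b_mid and jar_c_mid below 0.0685 m and horizontal distance between jar_d_mid and jar_e_mid below 0.0685 m and ((horizontal distance between each of jar_a_mid, jar_b_mid and jar_d_mid below 0.0685 m and horizontal distance between each of jar_b_mid, jar_c_mid and jar_e_mid below 0.0685 m) or (horizontal distance between each of jar_a_mid, jar_b_mid and jar_e_mid below 0.0685 m and horizontal distance between each of jar_b_mid, jar_c_mid and jar_d_mid below 0.0685 m)) and (angle between the x axis of jar_a_mid and the x axis of shaker, either way round below 0.06 rad or angle between the x axis of jar_a_mid and the x axis of shaker, either way round between 0.987198 and 1.1072 rad) and (angle between the x axis of jar_b_mid and the x axis of shaker, either way round below 0.06 rad or angle between the x axis of jar_b_mid and the x axis of shaker, either way round between 0.987198 and 1.1072 rad) and (angle between the x axis of jar_c_mid and the x axis of shaker, either way round below 0.06 rad or angle between the x axis of jar_c_mid and the x axis of shaker, either way round between 0.987198 and 1.1072 rad) and (angle between the x axis of jar_d_mid and the x axis of shaker, either way round below 0.06 rad or angle between the x axis of jar_d_mid and the x axis of shaker, either way round between 0.987198 and 1.1072 rad) and (angle between the x axis of jar_e_mid and the x axis of shaker, either way round below 0.06 rad or angle between the x axis of jar_e_mid and the x axis of shaker, either way round between 0.987198 and 1.1072 rad) and angle between each of jar_a_mid, jar_b_mid, jar_c_mid, jar_d_mid, jar_e_mid's own z axis and vertical below 0.05 rad and x of each of jar_a_mid, jar_b_mid, jar_c_mid in the frame of shaker above 0.0768949 m and x of each of jar_d_mid, jar_e_mid in the frame of bar_face below 0.0406051 m and z of jar_a_mid in the frame of shaker between 0.112 and 0.116 m and z of jar_b_mid in the frame of shaker between 0.112 and 0.116 m and z of jar_c_mid in the frame of shaker between 0.112 and 0.116 m and z of jar_d_mid in the frame of shaker between 0.112 and 0.116 m and z of jar_e_mid in the frame of shaker between 0.112 and 0.116 m and contact force between clamp_bar_c0 and anything else above 1 N and linear speed of each of jar_a, jar_b, jar_c, jar_d, jar_e below 0.01 m/s); the robot touches nothing.
It fails at once if a jar is tipped by more than 0.35 rad (angle between any of jar_a_mid, jar_b_mid, jar_c_mid, jar_d_mid, jar_e_mid's own z axis and vertical above 0.35 rad).
It fails at once if a bystander is moved by more than 30 mm or tipped over (distance of any of tip_box, lamp, dish from where it was at the start of the episode above 0.03 m or angle between any of tip_box, lamp, dish's own z axis and vertical above 0.4 rad).
It also fails if it takes over 64 s, if anything falls off the work surface, if the arm or the gripper's body presses on something with over 40 N, if the wrist force passes 120 N, or if a joint passes its speed limit or range.

ROBOT

A 6-joint arm with a two-finger parallel gripper is mounted at the origin on a cart in front of the work surface, level with it; the furniture and walls round the work are solid. World frame = base frame: x ahead of the robot, y to its left, z up, the work surface at z = 0. Lengths are in m, angles in rad, forces in N, time in s.
With the tool pointing down it reaches from about 0.325 to 0.9 m from the base axis. Payload 6.1 kg.
Tool frame: the origin (TCP) lies at the very end of the fingers, on their centre line; the grasp point (between the pads) lies 19 mm behind it; z points along the fingers, y is the line along which they close (so a half turn about z gives the same grasp; the last joint's range is limited). The gripper opens to 85 mm and grips with 20 to 120 N. Pads are 22 mm wide; open, the fingers measure 114 mm over their backs; the gripper's body (76 mm by 85 mm) begins 54 mm behind the grasp point. The pads swing forward as they close: fully open they stand 13 mm farther back than shut.
Start: joints at [1.075, 0.22, 1.526, -0, 1.395, -0.126], TCP at [0.226, 0.583, 0.206] pointing down, gripper open.
Joint ranges: [-2.98, 2.98], [-0.91, 2.08], [0.09, 2.57], [-1.24, 4.39], [0.2, 2.65], [-2.68, 2.68]. Speed limits (rad/s): [2.57, 2.57, 3.01, 3.14, 3.14, 3.14].

INTERFACE

Orientations are given as a unit quaternion [x, y, z, w].
In Python, from bench import robot gives the robot as it stands.
- The arm moves only by the tool move_arm, never from a script. Its argument "increments" is a list of rows, each a list of 5 numbers: the shift along the tool's x, y, z in m, then the turn about the tool's z in rad, then the opening, from 0 (shut) to 1 (fully open). In form: [[tx, ty, tz, turn, fingers], ...]. A call has 1 to 5 rows; each row is the pose to reach, as a shift and turn from the pose commanded when the call began, along the tool's axes at that moment; what a row does not reach only later rows make up. A row lasts 1/10 s, in which the tool goes at most 50 mm and 8.59 degrees, less where a joint would pass 70% of its speed; a pose out of reach is approached as far as the arm can. A call with a gripper value outside its range is refused whole. The fingers move at their own pace and stop on an object; "squeeze" is the grip in N (left out, the last holds). Time passes only in rows, so rows that repeat a pose let the fingers close. It gives the time, the measured TCP pose, the force, the opening and the grip force at its end, in the units of the state.
- robot.get_state(): the state, without advancing time (a new reading comes with each control period).
- robot.grab_frame(name): name is "scene" or "side" or "wrist"; returns (picture, depth): 384x512x3 uint8, red, green, blue; 384x512 float32, m along the optical axis (not along the pixel's ray), 0 where there is no reading.
- robot.get_calibration(name): a dict with "intrinsics" (3x3 intrinsics, pixels), "dist_coeffs" ([k1, k2, p1, p2, k3] as OpenCV has them; the pictures are not rectified), "origin" and "attitude" of the camera in the world; the wrist camera has in their place "T_tool_cam" (4x4, takes a point from camera to tool coordinates, whose origin is the TCP and whose axes are the flange's). Camera axes: x right, y up, looking along -z (the intrinsics and any distortion apply to the point x, -y, -z); pixel columns grow to the right and rows downward; lengths in m; the calibration is good to about 2 mm. A picture is of the moment at which its call begins: read the wrist's pose just before it. get_calibration takes no time and is no camera call.
- robot.hand_in(): hands the job in; it is judged then, once.
Trained networks look in the newest picture that a camera, given by its name, has taken for a name from the list of things; names that differ only in an ending like _2 or _b are one class to them, and where a whole thing is asked for, a point or a joint stands for the part that bears it (a point fixed in the world has none). Each returns a list of dicts, best first, with "p" (0 to 1); they miss things now and then, are a little off and sometimes report something else, mostly with a low value. They report only what shows in the picture. A call takes as long as a camera call. They do not tell look-alikes from the thing itself.
- robot.spot_in(name, camera): "at" ([x, y, z] in m, in world coordinates, good to about 4 mm: the middle of the surface that is visible of it).
The state is a dict: "time_s": time; "q": joint angles; "dq": joint speeds; "tau": joint torques, N m; "position": TCP position; "eef_rot": TCP orientation; "wrist_force": force on the tool from outside, world axes, zero at the start; "torque": the same for the moment, N m; "opening": finger opening in m; "finger_force": force on a finger pad.
Only numpy, scipy, OpenCV 4.12 (cv2) and the standard library are available. Lean on these libraries where they do the work, as an engineer would, in place of code of your own. Each camera call takes 0.05 s, during which the arm holds its last target. There are 200 camera calls.

## Working session

There is one attempt and no reset: what is moved stays moved. The work goes in short steps, Python scripts to look and compute and a tool call to move; the robot and the scene stay as the last step left them, time stands still between calls to the robot, and variables do not carry over. Pictures are saved under pics/ and viewed, at most 10 in all, crops included, and the job is handed in when it is done.

Besides the shell and the picture viewer there is one more tool, called after "Emit:" as a command line: name --pt "numbers of a row" for each row, then --argument value for the rest. move_arm: Moves the arm, as the interface text tells. Its arguments: {"type":"object","properties":{"increments":{"type":"array","items":{"type":"array","items":{"type":"number"}}},"squeeze":{"type":"number"}},"required":["increments"]}

```bash
mkdir -p pics
cat > h.py <<'E'
import numpy as np, cv2
from bench import robot
from scipy.spatial.transform import Rotation as R
def grab(n,f=None):
    s=robot.get_state(); p,d=robot.grab_frame(n)
    if f: cv2.imwrite(f,p[:,:,::-1])
    return s,p,d
def campose(n,s):
    c=robot.get_calibration(n)
    if n=='wrist':
        T=np.eye(4);T[:3,:3]=R.from_quat(s['eef_rot']).as_matrix();T[:3,3]=s['position']
        T=T@np.array(c['T_tool_cam']); return c,T[:3,:3],T[:3,3]
    a=np.array(c['attitude']); M=a if a.shape==(3,3) else R.from_quat(a).as_matrix()
    return c,M,np.array(c['origin'])
def cloud(n,s,d):
    c,M,o=campose(n,s); K=np.array(c['intrinsics'],float);D=np.array(c['dist_coeffs'],float)
    h,w=d.shape; v,u=np.mgrid[:h,:w]
    q=cv2.undistortPoints(np.stack([u,v],-1).reshape(-1,1,2).astype(float),K,D).reshape(h,w,2)
    P=np.stack([q[...,0]*d,-q[...,1]*d,-d],-1)
    W=P@M.T+o; W[d==0]=np.nan
    return W
def pix(n,s,X):
    c,M,o=campose(n,s);p=(np.atleast_2d(X)-o)@M; p=p*[1,-1,-1]
    return cv2.projectPoints(p,np.zeros(3),np.zeros(3),np.array(c['intrinsics'],float),np.array(c['dist_coeffs'],float))[0].reshape(-1,2)
E
python3 - <<'E'
from h import *
ims=[]
for n in ['scene','side']:
    s,p,d=grab(n); ims.append(p); np.savez(f'{n}.npz',p=p,d=d)
    W=cloud(n,s,d)
    for k in ['jar_a_mid','clamp_bar','bar_knob','tip_box','lamp','dish','shaker']:
        for r in robot.spot_in(k,n):
            print(n,k,round(r['p'],2),np.round(r['at'],3),pix(n,s,r['at'])[0].round())
cv2.imwrite('pics/scene.png',cv2.resize(ims[0],(800,600))[:,:,::-1]);cv2.imwrite('pics/side.png',cv2.resize(ims[1],(800,600))[:,:,::-1])
print(s['position'],s['eef_rot'],s['opening'])
E
```

```text
scene jar_a_mid 0.88 [0.658 0.112 0.12 ] [332. 187.]
scene clamp_bar 0.7 [0.492 0.06  0.111] [290. 229.]
scene bar_knob 0.61 [0.488 0.062 0.109] [288. 229.]
scene tip_box 0.94 [0.557 0.474 0.066] [236. 131.]
scene lamp 0.81 [0.43  0.446 0.044] [203. 157.]
scene dish 0.76 [0.323 0.181 0.018] [210. 242.]
scene dish 0.58 [0.491 0.061 0.113] [289. 229.]
scene shaker 0.76 [0.564 0.048 0.073] [315. 229.]
side jar_a_mid 0.75 [0.674 0.141 0.124] [196. 163.]
side clamp_bar 0.88 [0.496 0.086 0.112] [259. 158.]
side bar_knob 0.96 [0.496 0.086 0.111] [259. 158.]
side lamp 0.98 [0.438 0.477 0.045] [295. 274.]
side dish 0.64 [0.331 0.198 0.017] [318. 206.]
side shaker 0.71 [0.66  0.004 0.128] [204. 140.]
side shaker 0.61 [0.574 0.153 0.074] [232. 181.]
side shaker 0.32 [0.44  0.476 0.043] [293. 275.]
[0.22585819 0.58266421 0.20605771] [ 1.83875870e-01  9.82949463e-01 -1.25928060e-04 -4.78942811e-05] 0.0855174149854904
```

View pics/scene.png

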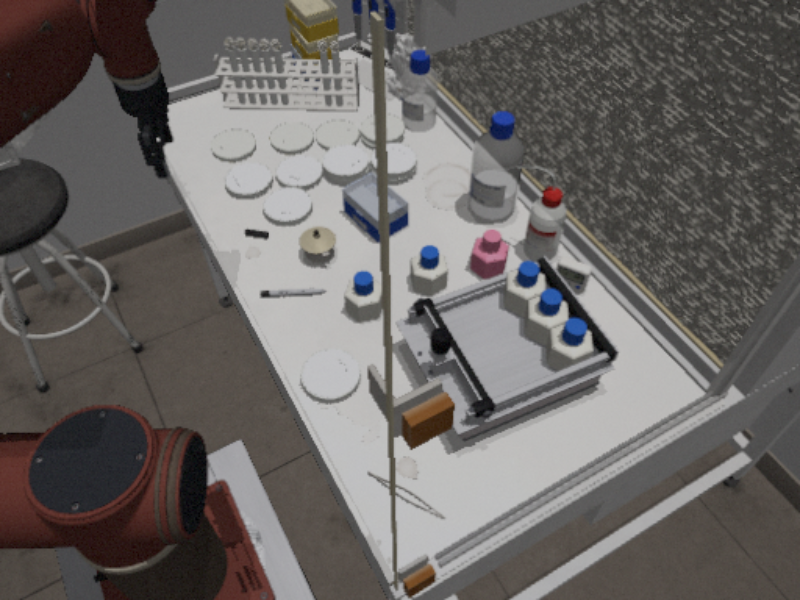

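View pics/side.png

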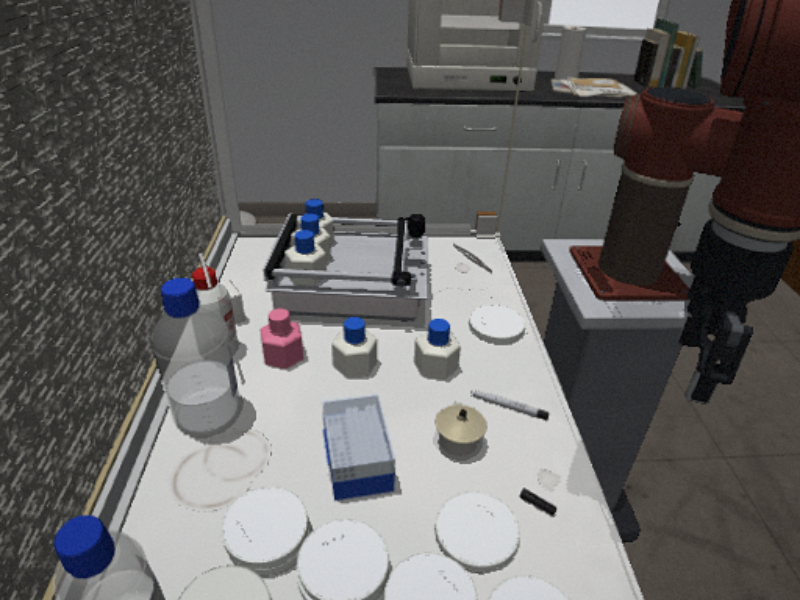

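The scene picture (800-px scale) shows three candidates for the jars to load: white jars with blue caps at (364,295) and (429,270), and a pink one at (490,254). The two white ones fit the description, and the pink one is the excluded look-alike. The first row is at (527,288), (548,318) and (571,343), and the knob is at (441,342). The side view agrees.

Run:
```python
from h import *
s=robot.get_state()
allp=[];allc=[]
for n in ['scene','side']:
    z=np.load(n+'.npz');p,d=z['p'],z['d'];W=cloud(n,s,d)
    hsv=cv2.cvtColor(p,cv2.COLOR_RGB2HSV)
    blue=((hsv[...,0]>100)&(hsv[...,0]<130)&(hsv[...,1]>130)&(hsv[...,2]>60)).astype(np.uint8)
    k,l,st,ce=cv2.connectedComponentsWithStats(blue)
    for i in range(1,k):
        if st[i,4]>40:
            q=W[l==i];q=q[~np.isnan(q[:,0])]
            if not len(q):continue
            zt=np.percentile(q[:,2],95);t=q[q[:,2]>zt-.005]
            print(n,ce[i].round(),st[i,4],'ztop',zt.round(3),'top mean',t.mean(0).round(3),'ext',np.ptp(t,axis=0).round(3))
    m=(W[...,0]>.3)&(W[...,0]<.9)&(np.abs(W[...,1]-.1)<.45)&(W[...,2]>-.02)&(W[...,2]<.4)
    allp.append(W[m]);allc.append(p[m])
    # pole
    if n=='scene': 
        for r in range(20,370,50): print('pole',r,W[r,238:256][np.nanargmin(d[r,238:256]+10*(d[r,238:256]==0))].round(3))
for i,n in enumerate(['scene','side']):
    im=np.zeros((520,600,3),np.uint8)
    P=allp[i];o=np.argsort(P[:,2]);P=P[o];C=allc[i][o]
    # u = (0.55 - y)*... top view: up = +x, left=+y, 1px=1mm
    u=((.4-P[:,1])*1000/1.0).astype(int);v=((.85-P[:,0])*1000).astype(int)
    ok=(u>=1)&(u<599)&(v>=1)&(v<519)
    for a,b,c,zz in zip(u[ok],v[ok],C[ok],P[ok,2]):
        im[b-1:b+2,a-1:a+2]=(int(min(255,max(0,zz*1500))),c[1],c[0])
    cv2.imwrite(f'pics/top_{n}.png',im)
    np.savez(f'pc_{n}.npz',P=P,C=C)
a=cv2.imread('pics/top_scene.png');b=cv2.imread('pics/top_side.png')
cv2.imwrite('pics/top.png',np.hstack([a[:,:400],b[:,:400]]))
```

```text
scene [249.  11.] 77 ztop 0.233 top mean [0.819 0.864 0.234] ext [0.006 0.018 0.006]
scene [268.  39.] 157 ztop 0.187 top mean [0.815 0.715 0.185] ext [0.037 0.041 0.006]
scene [321.  80.] 228 ztop 0.236 top mean [0.808 0.398 0.234] ext [0.042 0.045 0.008]
scene [232. 141.] 101 ztop 0.04 top mean [0.54  0.482 0.039] ext [0.019 0.104 0.009]
scene [255. 143.] 75 ztop 0.037 top mean [0.608 0.437 0.036] ext [0.036 0.011 0.007]
scene [275. 164.] 132 ztop 0.091 top mean [0.586 0.288 0.089] ext [0.033 0.032 0.006]
scene [338. 175.] 175 ztop 0.162 top mean [0.677 0.121 0.16 ] ext [0.034 0.033 0.007]
scene [232. 181.] 145 ztop 0.092 top mean [0.451 0.294 0.089] ext [0.032 0.032 0.007]
scene [352. 192.] 197 ztop 0.162 top mean [0.673 0.055 0.16 ] ext [0.033 0.031 0.007]
scene [367. 211.] 213 ztop 0.162 top mean [ 0.67  -0.011  0.159] ext [0.033 0.034 0.007]
pole 20 [ 0.254 -0.175  0.873]
pole 70 [ 0.253 -0.176  0.832]
pole 120 [ 0.254 -0.176  0.78 ]
pole 170 [ 0.254 -0.175  0.713]
pole 220 [ 0.254 -0.175  0.627]
pole 270 [ 0.256 -0.176  0.507]
pole 320 [ 0.254 -0.175  0.336]
side [198. 144.] 386 ztop 0.159 top mean [0.675 0.066 0.158] ext [0.035 0.168 0.006]
side [114. 190.] 483 ztop 0.233 top mean [0.808 0.405 0.231] ext [0.04  0.042 0.006]
side [226. 211.] 195 ztop 0.089 top mean [0.588 0.293 0.088] ext [0.03  0.036 0.006]
side [281. 212.] 196 ztop 0.089 top mean [0.452 0.299 0.088] ext [0.031 0.033 0.006]
side [232. 311.] 421 ztop 0.036 top mean [0.569 0.55  0.034] ext [0.075 0.016 0.008]
side [ 52. 349.] 1046 ztop 0.183 top mean [0.818 0.723 0.182] ext [0.042 0.041 0.007]
```

View pics/top.png

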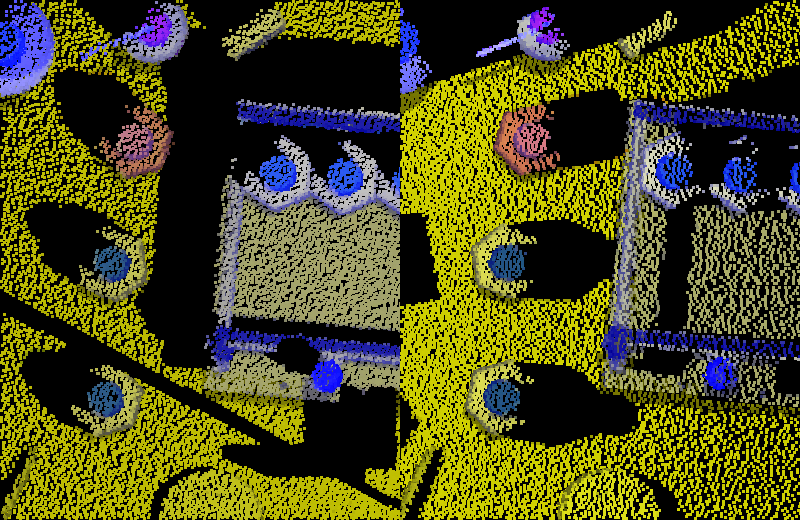

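```bash
cat >> h.py <<'E'
def tool(dw,s=None,yawchg=0):
    s=s or robot.get_state(); M=R.from_quat(s['eef_rot']).as_matrix(); return (M.T@np.array(dw)).round(4)
def yaw(s):  # world angle of tool y axis
    M=R.from_quat(s['eef_rot']).as_matrix(); return np.arctan2(M[1,1],M[0,1])
E
python3 - <<'E'
from h import *
for n in ['scene','side']:
    z=np.load(f'pc_{n}.npz');P,C=z['P'].astype(float),z['C'].astype(int)
    dark=C.max(1)<70
    f=P[dark&(P[:,2]>.095)&(P[:,2]<.125)&(P[:,0]>.70)&(P[:,0]<.78)&(P[:,1]<.165)&(P[:,1]>-.06)]
    b=P[dark&(P[:,2]>.095)&(P[:,2]<.125)&(P[:,0]>.47)&(P[:,0]<.54)&(P[:,1]<.15)&(P[:,1]>-.06)]
    for nm,q in (('fence',f),('bar',b)):
        if len(q)<30: print(nm,len(q));continue
        k=np.polyfit(q[:,1],q[:,0],1)
        for _ in range(3):
            r=q[:,0]-np.polyval(k,q[:,1]);k=np.polyfit(q[abs(r)<.012][:,1],q[abs(r)<.012][:,0],1)
        r=q[:,0]-np.polyval(k,q[:,1])
        print(n,nm,len(q),'x=%.4f*y+%.4f'%tuple(k),np.percentile(r,[3,10,90,97]).round(4),'zmax',np.percentile(q[:,2],[50,90]).round(3))
    l=P[(P[:,2]>.09)&(P[:,2]<.115)&(P[:,0]>.56)&(P[:,0]<.72)&(P[:,1]<.19)&(P[:,1]>.14)&(P[:,1]>.148)]
    k=np.polyfit(l[:,0],l[:,1],1);r=l[:,1]-np.polyval(k,l[:,0])
    print(n,'rail y=%.4f*x+%.4f'%tuple(k),len(l),np.percentile(r,[3,50,97]).round(4))
s=robot.get_state();print(yaw(s),tool([.50-.226,.27-.583,.40-.206]))
print(robot.get_calibration('wrist'))
E
```

```text
scene fence 483 x=0.0877*y+0.7228 [-0.0068 -0.0059  0.0071  0.0087] zmax [0.11  0.113]
scene bar 392 x=0.1249*y+0.4940 [-0.0176 -0.0116  0.007   0.0095] zmax [0.111 0.113]
scene rail y=-0.0823*x+0.2166 196 [-0.0055 -0.0008  0.0075]
side fence 243 x=0.0997*y+0.7224 [-0.0073 -0.0045  0.0068  0.0076] zmax [0.109 0.111]
side bar 140 x=0.0858*y+0.4992 [-0.0106 -0.0054  0.0056  0.0087] zmax [0.11  0.111]
side rail y=-0.1286*x+0.2507 363 [-0.0099  0.0015  0.0068]
1.2009649545640784 [-0.3686 -0.1928 -0.194 ]
{'intrinsics': array([[288.75129854,   0.        , 255.06570453],
       [  0.        , 288.75129854, 190.37244437],
       [  0.        ,   0.        ,   1.        ]]), 'dist_coeffs': array([-0.05995882,  0.        ,  0.        ,  0.        ,  0.        ]), 'T_tool_cam': array([[ 6.68370543e-05,  9.57092457e-01,  2.89782720e-01,
         7.43673838e-02],
       [ 9.99999916e-01,  5.31462860e-05, -4.06176594e-04,
        -1.31341883e-04],
       [-4.04149430e-04,  2.89782723e-01, -9.57092373e-01,
        -1.67440754e-01],
       [ 0.00000000e+00,  0.00000000e+00,  0.00000000e+00,
         1.00000000e+00]])}
```

Emit:
move_arm --pt "-0.02 -0.015 -0.04 0 1" --pt "-0.05 -0.035 -0.07 0 1" --pt "-0.085 -0.06 -0.1 0 1" --pt "-0.12 -0.085 -0.125 0 1" --pt "-0.16 -0.115 -0.144 0 1"

```text
time_s: 1.3
position: [0.3315, 0.4213, 0.3505]
eef_rot: [0.183, 0.983, 0.001, 0.001]
wrist_force: [1.6, -0.4, -0.5]
opening: 0.0851
finger_force: 0.0
```

Emit:
move_arm --pt "-0.04 -0.028 0 0 1" --pt "-0.08 -0.056 0 0 1" --pt "-0.12 -0.085 0 0 1" --pt "-0.16 -0.115 0 -0.14 1" --pt "-0.2 -0.145 0 -0.28 1"

```text
time_s: 1.8
position: [0.4609, 0.2209, 0.3485]
eef_rot: [0.051, 0.999, 0.0, 0.0]
wrist_force: [0.5, 0.8, -0.5]
opening: 0.0854
finger_force: 0.0
```

Emit:
move_arm --pt "-0.04 -0.02 0 0 0.7" --pt "-0.04 -0.02 0 0 0.7" --pt "-0.04 -0.02 0 0 0.7"

```text
time_s: 2.1
position: [0.498, 0.1979, 0.3477]
eef_rot: [0.055, 0.998, 0.0, -0.001]
wrist_force: [-0.1, 0.0, 0.9]
opening: 0.0598
finger_force: 0.0
```

Run:
```python
from h import *
s,p,d=grab('wrist'); np.savez('wrist.npz',p=p,d=d); cv2.imwrite('pics/w1.png',cv2.resize(p,(800,600))[:,:,::-1])
W=cloud('wrist',s,d); print('yaw',yaw(s))
hsv=cv2.cvtColor(p,cv2.COLOR_RGB2HSV)
blue=((hsv[...,0]>100)&(hsv[...,0]<130)&(hsv[...,1]>130)&(hsv[...,2]>60)).astype(np.uint8)
k,l,st,ce=cv2.connectedComponentsWithStats(blue)
for i in range(1,k):
    if st[i,4]>150:
        q=W[l==i];q=q[~np.isnan(q[:,0])]
        if len(q)<50: continue
        zt=np.percentile(q[:,2],95);t=q[q[:,2]>zt-.005]
        print(ce[i].round(),st[i,4],'ztop',zt.round(4),'mean',t.mean(0).round(4),'ext',np.ptp(t,axis=0).round(3))
for r in robot.spot_in('bar_knob','wrist'): print('knob',r['p'],np.round(r['at'],4))
im=np.zeros((480,560,3),np.uint8)
m=(W[...,2]>-.02)&(W[...,2]<.3);P=W[m];C=p[m];o=np.argsort(P[:,2]);P=P[o];C=C[o]
u=((.4-P[:,1])*1000).astype(int);v=((.82-P[:,0])*1000).astype(int);ok=(u>=1)&(u<559)&(v>=1)&(v<479)
for a,b,c,zz in zip(u[ok],v[ok],C[ok],P[ok,2]): im[b-1:b+2,a-1:a+2]=(int(min(255,max(0,zz*1500))),c[1],c[0])
cv2.imwrite('pics/top2.png',im)
```

```text
yaw 1.4612126480795569
[319. 115.] 378 ztop 0.089 mean [0.4502 0.2959 0.0876] ext [0.033 0.031 0.005]
[319. 203.] 319 ztop 0.0891 mean [0.5849 0.2895 0.0879] ext [0.032 0.032 0.005]
[217. 289.] 420 ztop 0.1587 mean [0.676  0.1231 0.1574] ext [0.035 0.034 0.006]
knob 0.85 [0.4974 0.0837 0.1127]
```

View pics/w1.png

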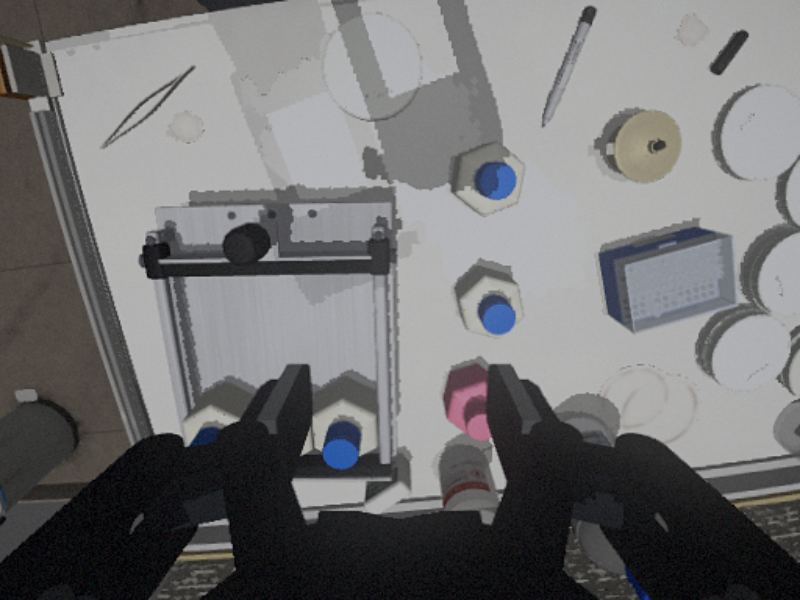

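Run:
```python
from h import *
from scipy.optimize import minimize
z=np.load('wrist.npz');p,d=z['p'],z['d'];s=robot.get_state();W=cloud('wrist',s,d)
def sil(x,y,th,z0):
    a=th+np.arange(6)*np.pi/3;r=.0381
    h=np.array([[x+r*np.cos(t),y+r*np.sin(t),z0+zz] for t in a for zz in (0,.054)])
    b=np.arange(24)*np.pi/12
    c=np.array([[x+.017*np.cos(t),y+.017*np.sin(t),z0+zz] for t in b for zz in (.054,.088)])
    im=np.zeros((384*4,512*4),np.uint8)
    for q in (h,c): cv2.fillConvexPoly(im,cv2.convexHull((pix('wrist',s,q)*4+1.5).astype(np.float32)).round().astype(np.int32),1)
    return im
for nm,(x,y) in {'near':(.4502,.2959),'far':(.5849,.2895)}.items():
    m=((W[...,2]>.006)&(W[...,2]<.1)&(np.hypot(W[...,0]-x,W[...,1]-y)<.065)).astype(np.uint8)
    m=cv2.resize(m,None,fx=4,fy=4,interpolation=cv2.INTER_NEAREST)
    f=lambda v:-(lambda a:(a&m).sum()/(a|m).sum())(sil(v[0]/1e3,v[1]/1e3,v[2]/30,0))
    best=min((minimize(f,[x*1e3,y*1e3,t],method='Nelder-Mead',options=dict(initial_simplex=[[x*1e3,y*1e3,t],[x*1e3+4,y*1e3,t],[x*1e3,y*1e3+4,t],[x*1e3,y*1e3,t+6]])) for t in (0,10,20)),key=lambda r:r.fun)
    print(nm,best.x[:2].round(1),'yaw',(best.x[2]/30)%(np.pi/3),best.fun)
# shaker
P=W.reshape(-1,3);C=p.reshape(-1,3).astype(int)
ok=~np.isnan(P[:,0]);P=P[ok];C=C[ok]
th=-.09;ex=np.array([np.cos(th),np.sin(th)]);ey=np.array([-ex[1],ex[0]])
u=P[:,:2]@ex;v=P[:,:2]@ey
for lo,hi in ((.50,.53),(.53,.56),(.56,.59),(.59,.62)):
    a=(u>lo)&(u<hi)&(P[:,2]>.098)&(P[:,2]<.115)
    L=v[a&(v>.16)&(v<.24)];Rr=v[a&(v<.04)&(v>-.1)]
    print('u',lo,'L',np.percentile(L,[2,10,50,98]).round(4) if len(L) else 0,len(L),'R',np.percentile(Rr,[2,50,90,98]).round(4) if len(Rr) else 0,len(Rr))
dk=C.max(1)<80
k=dk&(P[:,2]>.14)&(P[:,2]<.19)&(u>.42)&(u<.54)
t=k&(P[:,2]>np.percentile(P[k][:,2],80)-.004)
print('knob',k.sum(),np.percentile(P[k][:,2],[50,95]).round(4),'uv top',u[t].mean().round(4),v[t].mean().round(4),np.ptp(u[t]).round(3),np.ptp(v[t]).round(3),P[t].mean(0).round(4))
b=dk&(P[:,2]>.1)&(P[:,2]<.118)&(u>.44)&(u<.54)
for lo in np.arange(-.02,.2,.04):
    q=b&(v>lo)&(v<lo+.04)
    if q.sum()>5: print('bar v',lo.round(2),np.percentile(u[q],[5,50,95,98]).round(4),q.sum())
```

```text
near [449.3 295.9] yaw 0.8042826710857554 -0.9514682039272203
far [584.8 290.8] yaw 0.175557535360761 -0.9236325303556787
u 0.5 L [0.1662 0.1876 0.2237 0.2312] 209 R [0.0076 0.0156 0.019  0.0302] 185
u 0.53 L [0.2192 0.22   0.2253 0.2304] 151 R [0.0075 0.0156 0.0191 0.0195] 186
u 0.56 L [0.2198 0.2205 0.2255 0.231 ] 144 R [0.008  0.0155 0.0191 0.0195] 168
u 0.59 L [0.2192 0.2205 0.2254 0.2304] 131 R [0.0077 0.016  0.0192 0.0198] 163
knob 619 [0.169 0.171] uv top 0.464 0.1198 0.029 0.027 [0.4729 0.0776 0.1695]
bar v -0.02 [0.4656 0.4861 0.5264 0.5348] 307
bar v 0.02 [0.4761 0.4925 0.5003 0.5006] 300
bar v 0.06 [0.4839 0.4947 0.5009 0.5012] 239
bar v 0.1 [0.4643 0.4937 0.5003 0.5005] 269
bar v 0.14 [0.484  0.4937 0.5004 0.501 ] 268
bar v 0.18 [0.4772 0.4926 0.5002 0.5005] 311
```

Wrist picture: the two white jars are at (490,180) and (490,300), the pink one is at (470,395), and the shaker is on the left with its knob at (246,243). The shaker yaw is about −0.09 rad and its origin is about (0.604, 0.065). I'll confirm the targets in one enlarged crop while approaching the far jar.

Run:
```python
import cv2
a=cv2.imread('pics/w1.png');cv2.imwrite('pics/crop.png',cv2.resize(a[130:450,410:560],None,fx=1.8,fy=1.8,interpolation=cv2.INTER_CUBIC))
```

```text
(no output)
```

View pics/crop.png

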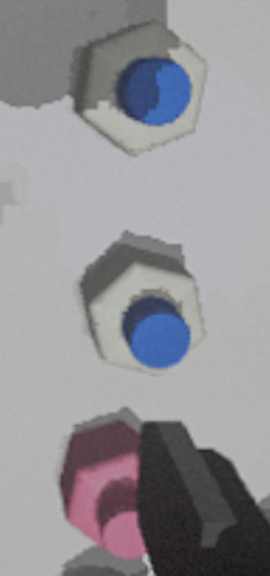

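Emit:
move_arm --pt "-0.015 0.02 0.04 -0.143 0.7" --pt "-0.03 0.04 0.08 -0.286 0.7" --pt "-0.047 0.06 0.12 -0.286 0.7" --pt "-0.063 0.082 0.16 -0.286 0.7" --pt "-0.076 0.1015 0.195 -0.286 0.7"

```text
time_s: 2.7
position: [0.5832, 0.2938, 0.1514]
eef_rot: [-0.09, 0.996, 0.0, -0.0]
wrist_force: [0.8, -1.1, 0.5]
opening: 0.0602
finger_force: 0.0
```

Emit:
move_arm --pt "0 0 0 0 0.7" --pt "0 0 0 0 0.7"

```text
time_s: 2.9
position: [0.5825, 0.2926, 0.1521]
eef_rot: [-0.091, 0.996, -0.0, -0.001]
wrist_force: [0.7, 0.2, 0.6]
opening: 0.0596
finger_force: 0.0
```

The crop shows the two blue-capped white jars, at (155,90) and (160,330), apart from the pink one at (110,490).

Emit:
move_arm --pt "-0.002 -0.002 0.03 0 0.7" --pt "-0.002 -0.002 0.06 0 0.7" --pt "-0.002 -0.002 0.085 0 0.7" --pt "-0.002 -0.002 0.092 0 0.7" --pt "-0.002 -0.002 0.092 0 0.7"

```text
time_s: 3.4
position: [0.5865, 0.29, 0.0627]
eef_rot: [-0.089, 0.996, 0.0, 0.001]
wrist_force: [-0.3, -0.9, 0.3]
opening: 0.0599
finger_force: 0.0
```

Emit:
move_arm --pt "0 0 0 0 0.2" --pt "0 0 0 0 0.2" --pt "0 0 0 0 0.2" --pt "0 0 0 0 0.2" --squeeze 50

```text
time_s: 3.8
position: [0.5877, 0.2902, 0.0632]
eef_rot: [-0.089, 0.996, 0.0, 0.001]
wrist_force: [-0.7, 0.4, 6.8]
opening: 0.0169
finger_force: 3.3
```

Run:
```python
from h import *
s,p,d=grab('scene'); a=cv2.resize(p[100:230,180:330],None,fx=2.7,fy=2.7)
s,p2,d2=grab('side'); b=cv2.resize(p2[150:280,170:320],None,fx=2.6,fy=2.7)
cv2.imwrite('pics/g1.png',np.hstack([a,b])[:,:,::-1]); s=robot.get_state();print(s['opening'],s['finger_force'],s['position'])
```

```text
0.0174472214282882 3.256265278032515 [0.58767544 0.2901277  0.06321403]
```

View pics/g1.png

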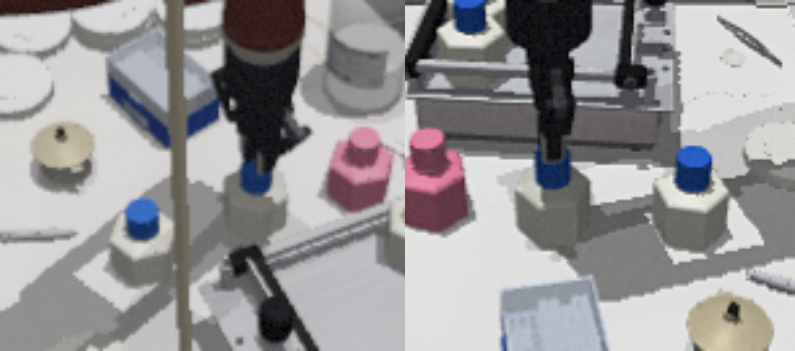

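Run:
```python
from h import *
for n in ['side','scene']:
    s,p,d=grab(n);W=cloud(n,s,d)
    m=(np.hypot(W[...,0]-.587,W[...,1]-.29)<.06)&(W[...,2]>.03)&(W[...,2]<.16)
    hsv=cv2.cvtColor(p,cv2.COLOR_RGB2HSV)
    blue=m&(hsv[...,0]>100)&(hsv[...,0]<130)&(hsv[...,1]>130)
    dk=m&(p.max(2)<75)&~blue
    for nm,q in (('blue',W[blue]),('dark',W[dk])):
        print(n,nm,len(q),'mean',q.mean(0).round(3))
        for lo in np.arange(.05,.15,.01):
            t=q[(q[:,2]>=lo)&(q[:,2]<lo+.01)]
            if len(t)>2: print('  z',lo.round(2),len(t),'x',np.percentile(t[:,0],[5,95]).round(3),'y',np.percentile(t[:,1],[5,95]).round(3))
print(robot.get_state()['wrist_force'])
```

```text
side blue 127 mean [0.587 0.304 0.077]
  z 0.06 40 x [0.573 0.601] y [0.3   0.308]
  z 0.07 39 x [0.573 0.601] y [0.299 0.309]
  z 0.08 41 x [0.573 0.601] y [0.288 0.308]
side dark 163 mean [0.588 0.318 0.128]
  z 0.09 16 x [0.578 0.601] y [0.283 0.313]
  z 0.1 26 x [0.578 0.6  ] y [0.29  0.314]
  z 0.11 29 x [0.578 0.599] y [0.293 0.315]
  z 0.12 5 x [0.581 0.596] y [0.309 0.314]
  z 0.13 22 x [0.573 0.599] y [0.304 0.334]
  z 0.14 27 x [0.571 0.598] y [0.309 0.337]
scene blue 96 mean [0.58  0.282 0.083]
  z 0.06 17 x [0.572 0.595] y [0.272 0.287]
  z 0.07 23 x [0.571 0.59 ] y [0.272 0.288]
  z 0.08 38 x [0.571 0.592] y [0.273 0.298]
  z 0.09 14 x [0.571 0.59 ] y [0.271 0.299]
scene dark 201 mean [0.583 0.284 0.135]
  z 0.09 7 x [0.578 0.591] y [0.281 0.301]
  z 0.1 21 x [0.578 0.595] y [0.268 0.301]
  z 0.11 24 x [0.575 0.592] y [0.267 0.3  ]
  z 0.12 16 x [0.577 0.589] y [0.269 0.301]
  z 0.13 35 x [0.574 0.597] y [0.255 0.306]
  z 0.14 44 x [0.57 0.6 ] y [0.255 0.32 ]
[-1.07970319  0.03960174  6.8387488 ]
```

Run:
```python
from h import *
s,p,d=grab('wrist');a=cv2.resize(p[150:384,120:400],None,fx=1.7,fy=1.7)
W=cloud('side',*(lambda t:(t[0],t[2]))(t:=grab('side')));q=t[1][130:225,185:270]
b=cv2.resize(q,None,fx=3.8,fy=4.187,interpolation=cv2.INTER_CUBIC)[:a.shape[0]]
b=cv2.copyMakeBorder(b,0,a.shape[0]-b.shape[0],0,0,cv2.BORDER_CONSTANT)
o=np.hstack([a,b]);print(o.shape);cv2.imwrite('pics/g2.png',np.clip(o[:,:,::-1]*1.3,0,255).astype(np.uint8))
print(np.array(s['q']).round(3))
```

```text
(398, 799, 3)
[ 0.338  0.419  1.559 -0.     1.161 -1.411]
```

View pics/g2.png

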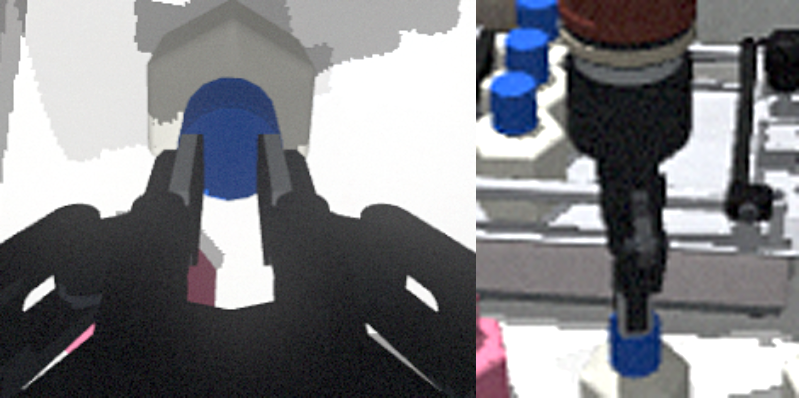

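Run:
```python
from h import *
s,p,d=grab('wrist');W=cloud('wrist',s,d)
print(s['position'])
hsv=cv2.cvtColor(p,cv2.COLOR_RGB2HSV)
blue=(hsv[...,0]>100)&(hsv[...,0]<130)&(hsv[...,1]>130)
q=W[blue];q=q[q[:,2]<.3];print('blue z pct',np.nanpercentile(q[:,2],[5,25,50,75,95]).round(3),np.nanmean(q,0).round(3))
M=R.from_quat(s['eef_rot']).as_matrix()
# dark/grey fingers in tool coords
T=(W-s['position'])@M
f=~blue&(np.abs(T[...,1])<.05)&(np.abs(T[...,0])<.02)&(T[...,2]>-.06)
for lo in np.arange(-.06,.03,.01):
    t=T[f&(T[...,2]>=lo)&(T[...,2]<lo+.01)]
    if len(t)>3: print('toolz',lo.round(2),len(t),'y',np.percentile(t[:,1],[1,25,50,75,99]).round(3),'x',np.percentile(t[:,0],[5,95]).round(3))
g=T[blue];print('blue tool z',np.nanpercentile(g[:,2],[2,10,50,90]).round(3))
fl=W[~blue&(W[...,2]<.02)];print('bench z',np.nanmedian(fl[:,2]))
```

```text
[0.58766395 0.29014175 0.06319972]
blue z pct [0.059 0.079 0.088 0.089 0.181] [0.555 0.288 0.098]
toolz -0.06 650 y [-0.021 -0.012 -0.008  0.012  0.022] x [-0.006  0.012]
toolz -0.05 650 y [-0.022 -0.013  0.008  0.014  0.022] x [-0.003  0.012]
toolz -0.04 499 y [-0.021 -0.013 -0.008  0.013  0.022] x [-0.003  0.012]
toolz -0.03 145 y [-0.017 -0.009  0.004  0.009  0.017] x [-0.014  0.014]
toolz -0.02 59 y [-0.017 -0.014 -0.01   0.013  0.017] x [0.006 0.018]
toolz -0.01 32 y [-0.016 -0.012 -0.005  0.014  0.017] x [0.007 0.019]
toolz 0.0 1859 y [-0.029 -0.022 -0.003  0.022  0.029] x [-0.01   0.019]
toolz 0.01 495 y [-0.033 -0.03  -0.022  0.03   0.033] x [-0.013  0.019]
blue tool z [-0.121 -0.113 -0.024 -0.   ]
bench z -0.00015487405675024268
```

Run:
```python
from h import *
z=np.load('wrist.npz');d=z['d']
c=robot.get_calibration('wrist');T=np.array(c['T_tool_cam'])
K=np.array(c['intrinsics']);h,w=d.shape;v,u=np.mgrid[:h,:w]
q=cv2.undistortPoints(np.stack([u,v],-1).reshape(-1,1,2).astype(float),K,np.array(c['dist_coeffs'])).reshape(h,w,2)
P=np.stack([q[...,0]*d,-q[...,1]*d,-d],-1)@T[:3,:3].T+T[:3,3]
f=(d>0)&(P[...,2]<.05)&(abs(P[...,1])<.07)&(abs(P[...,0])<.03)
for lo in np.arange(-.06,.05,.01):
    t=P[f&(P[...,2]>=lo)&(P[...,2]<lo+.01)]
    if len(t)>3: print(lo.round(2),len(t),np.percentile(t[:,1],[1,25,50,75,99]).round(3))
t=P[f]; print('tip z',t[:,2].max())
```

```text
-0.06 1067 [-0.043 -0.03   0.03   0.031  0.043]
-0.05 882 [-0.043 -0.03   0.03   0.031  0.043]
-0.04 505 [-0.041 -0.03  -0.029  0.03   0.042]
tip z -0.029442726586890955
```

The depth shows the fingertips about 25 mm behind the reported TCP, so the fingers closed on top of the cap. I'll lift, reopen and go lower.

Emit:
move_arm --pt "0 0 -0.03 0 0.2" --pt "0 0 -0.07 0 0.7" --pt "0 0 -0.08 0 0.7" --pt "0 0 -0.08 0 0.7" --pt "0 0 -0.08 0 0.7"

```text
time_s: 4.65
position: [0.5859, 0.2896, 0.1403]
eef_rot: [-0.089, 0.996, -0.0, -0.0]
wrist_force: [0.1, -0.6, -0.6]
opening: 0.0601
finger_force: 0.0
```

```bash
cat >> h.py <<'E'
def caps(x0,y0,r=.03,zlo=.08,n='wrist'):
    s,p,d=grab(n);W=cloud(n,s,d);hsv=cv2.cvtColor(p,cv2.COLOR_RGB2HSV)
    b=(hsv[...,0]>100)&(hsv[...,0]<130)&(hsv[...,1]>130)&(W[...,2]>zlo)&(np.hypot(W[...,0]-x0,W[...,1]-y0)<r)
    q=W[b]
    if len(q)<10: return s,None
    zt=np.percentile(q[:,2],90);t=q[q[:,2]>zt-.004]
    lo,hi=t[:,:2].min(0),t[:,:2].max(0)
    return s,np.r_[t.mean(0),(lo+hi)/2,len(t),hi-lo].round(4)
E
python3 - <<'E'
from h import *
s,c=caps(.587,.2905,.04); print(c,np.round(s['position'],4),yaw(s));
E
```

```text
[5.859e-01 2.877e-01 1.033e-01 5.823e-01 2.791e-01 8.880e+02 3.830e-02
 5.300e-02] [0.5859 0.2896 0.1403] 1.7496171397282818
```

Emit:
move_arm --pt "0 0 0.04 0 0.7" --pt "0 0 0.075 0 0.7" --pt "0 0 0.098 0 0.7" --pt "0 0 0.104 0 0.7" --pt "0 0 0.104 0 0.7"

```text
time_s: 5.2
position: [0.5846, 0.2891, 0.0346]
eef_rot: [-0.089, 0.996, -0.001, -0.002]
wrist_force: [-0.2, 0.6, 0.6]
opening: 0.0595
finger_force: 0.0
```

Emit:
move_arm --pt "0 0 0 0 0.2" --pt "0 0 0 0 0.2" --pt "0 0 0 0 0.2" --pt "0 0 0 0 0.2" --squeeze 50

```text
time_s: 5.6
position: [0.588, 0.2902, 0.0392]
eef_rot: [-0.089, 0.996, 0.0, 0.002]
wrist_force: [1.1, -0.9, 5.1]
opening: 0.0322
finger_force: 50.5
```

Emit:
move_arm --pt "0 0 -0.02 0 0.2" --pt "0 0 -0.05 0 0.2" --pt "0 0 -0.09 0 0.2" --pt "0 0 -0.125 0 0.2" --pt "0 0 -0.15 0 0.2"

```text
time_s: 6.1
position: [0.5869, 0.2901, 0.19]
eef_rot: [-0.089, 0.996, 0.0, 0.001]
wrist_force: [0.5, -0.5, -2.9]
opening: 0.0323
finger_force: 50.2
```

Emit:
move_arm --pt "0 0 0 0 0.2" --pt "0 0 0 0 0.2"

```text
time_s: 6.3
position: [0.5861, 0.2897, 0.1864]
eef_rot: [-0.089, 0.996, 0.0, -0.0]
wrist_force: [0.1, 0.1, -3.3]
opening: 0.0328
finger_force: 50.2
```

```bash
cat >> h.py <<'E'
def held():
    s,p,d=grab('wrist');W=cloud('wrist',s,d);hsv=cv2.cvtColor(p,cv2.COLOR_RGB2HSV)
    M=R.from_quat(s['eef_rot']).as_matrix();T=(W-s['position'])@M
    b=(hsv[...,0]>100)&(hsv[...,0]<130)&(hsv[...,1]>130)&(abs(T[...,1])<.02)&(abs(T[...,0])<.035)&(T[...,2]>-.07)&(T[...,2]<.01)
    q=T[b];print('cap n',len(q),'toolx max pct',np.percentile(q[:,0],[50,90,97,99]).round(4),'z',np.percentile(q[:,2],[2,50,98]).round(4),'TCP',np.round(s['position'],4),'yaw',yaw(s).round(4))
    w=(p.min(2)>70)&(abs(T[...,1])<.045)&(abs(T[...,0])<.045)&(T[...,2]>-.04)&(T[...,2]<.05)
    q=T[w];k=q[(q[:,2]>np.percentile(q[:,2],5)-.002)]
    print('body z pct',np.percentile(q[:,2],[2,20,50,80,98]).round(4),'x',np.percentile(q[:,0],[2,98]).round(4),'y',np.percentile(q[:,1],[2,98]).round(4))
    return s,p,d,W,T
E
python3 - <<'E'
from h import *
s,p,d,W,T=held()
print(s['wrist_force'],s['opening'],s['finger_force'])
q=T[(abs(T[...,1])<.045)&(T[...,0]>.0)&(T[...,0]<.045)&(T[...,2]>.005)&(T[...,2]<.06)]
# front vertical faces of jar body: x as function of y
for lo in np.arange(-.04,.04,.01):
    t=q[(q[:,1]>=lo)&(q[:,1]<lo+.01)]
    if len(t)>5: print(lo.round(2),len(t),'x',np.percentile(t[:,0],[50,95]).round(4),'z',np.percentile(t[:,2],[2,98]).round(3))
E
```

```text
cap n 4684 toolx max pct [0.008  0.0181 0.0188 0.0192] z [-0.0496 -0.0482 -0.0221] TCP [0.5861 0.2897 0.1864] yaw 1.7496
body z pct [-0.0328 -0.0159 -0.0142 -0.0051  0.0309] x [0.0026 0.0386] y [-0.0303  0.0309]
[ 0.08656839  0.09621539 -3.34115625] 0.03277914905159882 50.159690380096436
-0.04 17 x [0.0228 0.0231] z [0.006 0.035]
-0.03 127 x [0.0259 0.0282] z [0.005 0.035]
-0.02 131 x [0.0312 0.0335] z [0.005 0.036]
-0.01 134 x [0.0364 0.0387] z [0.005 0.035]
0.0 132 x [0.038  0.0395] z [0.006 0.035]
0.01 122 x [0.0318 0.0345] z [0.006 0.036]
0.02 122 x [0.0255 0.0282] z [0.005 0.035]
0.03 30 x [0.0213 0.0222] z [0.006 0.034]
```

Emit:
move_arm --pt "0.004 -0.03 0 0.05 0.2" --pt "0.01 -0.075 0 0.1 0.2" --pt "0.017 -0.125 0 0.15 0.2" --pt "0.023 -0.17 0 0.2 0.2" --pt "0.029 -0.215 0 0.233 0.2"

```text
time_s: 6.85
position: [0.5941, 0.0713, 0.1838]
eef_rot: [0.028, 1.0, -0.0, -0.003]
wrist_force: [1.4, 0.3, -2.8]
opening: 0.0326
finger_force: 50.3
```

```bash
cat >> h.py <<'E'
O=np.array([.596,.1195]);TH=-.09
EX=np.array([np.cos(TH),np.sin(TH)]);EY=np.array([-EX[1],EX[0]])
def s2w(x,y): return (O[0]+x)*EX+(O[1]+y)*EY
def w2s(P): P=np.asarray(P)[...,:2]; return np.stack([P@EX-O[0],P@EY-O[1]],-1)
def goto(xs,ys,z,offx=.0018,offy=0,psi=None):
    s=robot.get_state();M=R.from_quat(s['eef_rot']).as_matrix();ps=psi or yaw(s)
    tx=np.array([-np.sin(ps),np.cos(ps)]);ty=np.array([np.cos(ps),np.sin(ps)])
    t=s2w(xs,ys)-offx*tx-offy*ty
    dw=np.r_[t,z]-s['position'];print('TCP',np.round(s['position'],4),'yaw',yaw(s).round(4),'tool shift',(M.T@dw).round(4),'F',np.round(s['wrist_force'],1))
def fit(offx=.0018,offy=0):
    s=robot.get_state();M=R.from_quat(s['eef_rot']).as_matrix();print('jar at shaker',w2s(np.array(s['position'])+M@[offx,offy,0]).round(4))
E
python3 - <<'E'
from h import *
goto(-.005,-.034,.1864)
E
```

```text
TCP [0.5941 0.0713 0.1838] yaw 1.515 tool shift [-0.0061 -0.0391 -0.0026] F [ 1.4  0.3 -2.8]
```

Emit:
move_arm --pt "-0.002 -0.02 0 0 0.2" --pt "-0.004 -0.035 0 0 0.2" --pt "-0.0055 -0.0395 0 0 0.2" --pt "-0.0055 -0.0395 0 0 0.2" --pt "-0.0055 -0.0395 0 0 0.2"

```text
time_s: 7.35
position: [0.5992, 0.0346, 0.1866]
eef_rot: [0.027, 1.0, 0.0, -0.0]
wrist_force: [0.7, 1.2, -2.6]
opening: 0.0324
finger_force: 50.4
```

Run:
```python
from h import *
goto(-.005,-.034,.115); fit()
s,p,d=grab('scene');cv2.imwrite('pics/p1.png',cv2.resize(p[120:290,220:430],None,fx=3.5,fy=3.5)[:,:,::-1])
W=cloud('scene',s,d)
hsv=cv2.cvtColor(p,cv2.COLOR_RGB2HSV)
blue=((hsv[...,0]>100)&(hsv[...,0]<130)&(hsv[...,1]>130)&(hsv[...,2]>60)).astype(np.uint8)
k,l,st,ce=cv2.connectedComponentsWithStats(blue)
for i in range(1,k):
    if st[i,4]>40:
        q=W[l==i];zt=np.nanpercentile(q[:,2],95);t=q[q[:,2]>zt-.005];m=t.mean(0)
        if np.all(abs(w2s(m))<.2): print(ce[i].round(),m.round(3),'shaker',w2s(m).round(4))
```

```text
TCP [0.5992 0.0346 0.1866] yaw 1.5178 tool shift [ 0.0009 -0.0027  0.0716] F [ 0.7  1.2 -2.6]
jar at shaker [-0.0041 -0.0313]
[334. 191.] [0.593 0.037 0.238] shaker [-0.0089 -0.0295]
[354. 197.] [ 0.601 -0.014  0.266] shaker [ 0.0036 -0.0794]
[367. 211.] [ 0.671 -0.011  0.159] shaker [ 0.0728 -0.0704]
```

View pics/p1.png

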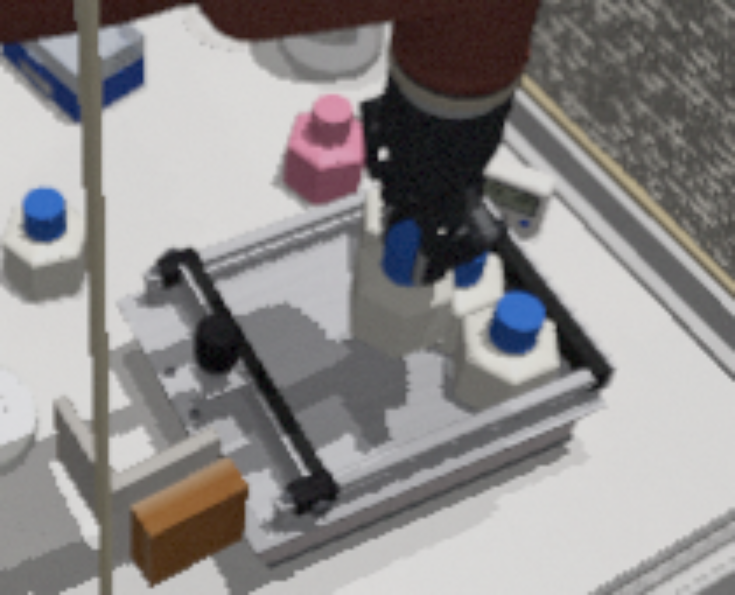

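Emit:
move_arm --pt "0.001 -0.0025 0.025 0 0.2" --pt "0.001 -0.0025 0.05 0 0.2" --pt "0.001 -0.0025 0.068 0 0.2" --pt "0.001 -0.0025 0.074 0 0.2" --pt "0.001 -0.0025 0.077 0 0.2"

```text
time_s: 7.9
position: [0.598, 0.0318, 0.1097]
eef_rot: [0.026, 1.0, 0.0, -0.0]
wrist_force: [0.0, -0.6, -2.5]
opening: 0.0329
finger_force: 50.4
```

Run:
```python
from h import *
goto(.010,-.034,.109); fit()
```

```text
TCP [0.598  0.0318 0.1097] yaw 1.5179 tool shift [-0.015  -0.0005  0.0006] F [ 0.  -0.6 -2.5]
jar at shaker [-0.0051 -0.0341]
```

Emit:
move_arm --pt "-0.004 0 0 0 0.2" --pt "-0.008 0 0 0 0.2" --pt "-0.012 0 0 0 0.2" --pt "-0.016 -0.0005 0 0 0.2" --pt "-0.019 -0.0005 0 0 0.2"

```text
time_s: 8.4
position: [0.6178, 0.0291, 0.1105]
eef_rot: [0.027, 1.0, -0.0, 0.0]
wrist_force: [-2.2, 0.5, -1.8]
opening: 0.0326
finger_force: 50.5
```

Emit:
move_arm --pt "-0.002 0 0 0 0.2" --pt "-0.004 0 0 0 0.2" --pt "-0.006 0 0 0 0.2" --pt "-0.006 0 0 0 0.2"

```text
time_s: 8.8
position: [0.6234, 0.0289, 0.11]
eef_rot: [0.027, 1.0, -0.0, -0.0]
wrist_force: [-2.1, -0.4, -3.0]
opening: 0.0321
finger_force: 50.5
```

```bash
cat >> h.py <<'E'
def row(n='scene'):
    s,p,d=grab(n);W=cloud(n,s,d);hsv=cv2.cvtColor(p,cv2.COLOR_RGB2HSV)
    blue=((hsv[...,0]>100)&(hsv[...,0]<130)&(hsv[...,1]>130)&(hsv[...,2]>60)).astype(np.uint8)
    k,l,st,ce=cv2.connectedComponentsWithStats(blue)
    for i in range(1,k):
        if st[i,4]>25:
            q=W[l==i];q=q[q[:,2]<.17]
            if len(q)<10: continue
            zt=np.nanpercentile(q[:,2],95);t=q[q[:,2]>zt-.005];m=t.mean(0)
            if np.all(abs(w2s(m))<.2): print(n,ce[i].round(),len(t),m.round(3),'shaker',w2s(m).round(4))
E
python3 - <<'E'
from h import *
goto(.022,-.034,.109); fit(); row('scene'); row('side')
E
```

```text
TCP [0.6234 0.0289 0.11  ] yaw 1.5165 tool shift [-0.0016  0.0007  0.001 ] F [-2.1 -0.4 -3. ]
jar at shaker [ 0.0204 -0.0347]
scene [340. 208.] 78 [0.617 0.032 0.16 ] shaker [ 0.0161 -0.0324]
scene [369. 211.] 110 [ 0.674 -0.014  0.159] shaker [ 0.0768 -0.0727]
side [196. 144.] 172 [0.679 0.068 0.158] shaker [0.0741 0.0093]
side [219. 140.] 11 [0.611 0.034 0.158] shaker [ 0.0097 -0.0304]
```

Emit:
move_arm --pt "-0.001 0.0005 0 0 0.2" --pt "-0.002 0.001 0 0 0.2" --pt "-0.002 0.001 0 0 0.2"

```text
time_s: 9.2
position: [0.6246, 0.0297, 0.11]
eef_rot: [0.027, 1.0, -0.0, -0.001]
wrist_force: [-4.9, -2.0, -1.1]
opening: 0.0323
finger_force: 50.5
```

Emit:
move_arm --pt "-0.001 0 0 0 0.2" --pt "-0.0015 0 0 0 0.2" --pt "-0.0015 0 0 0 0.2"

```text
time_s: 9.5
position: [0.6249, 0.0296, 0.1098]
eef_rot: [0.027, 1.0, -0.0, -0.002]
wrist_force: [-9.8, -1.9, 1.5]
opening: 0.0325
finger_force: 50.9
```

Emit:
move_arm --pt "0 0 0 0 0.5" --pt "0 0 0 0 0.5" --pt "0 0 0 0 0.5" --pt "0 0 -0.03 0 0.5" --pt "0 0 -0.07 0 0.5"

```text
time_s: 10.0
position: [0.6253, 0.0301, 0.1784]
eef_rot: [0.027, 1.0, 0.0, -0.002]
wrist_force: [1.1, -0.8, -0.6]
opening: 0.0424
finger_force: 0.0
```

Emit:
move_arm --pt "0 0 -0.04 0 0.7" --pt "0 0 -0.08 0 0.7" --pt "0 0 -0.08 0 0.7"

```text
time_s: 10.3
position: [0.631, 0.0298, 0.269]
eef_rot: [0.027, 1.0, -0.0, 0.007]
wrist_force: [1.5, -0.1, 0.1]
opening: 0.0596
finger_force: 0.0
```

Run:
```python
from h import *
s=robot.get_state();print(s['position'],yaw(s));row('scene');row('side');row('wrist')
# next: near jar (.4497,.2959) at yaw 1.328, TCP z .12
M=R.from_quat(s['eef_rot']).as_matrix();print((M.T@(np.array([.4497,.2959,.15])-s['position'])).round(4), yaw(s)-1.328)
```

```text
[0.63095357 0.02977787 0.26902399] 1.5169140375083325
scene [338. 175.] 93 [0.677 0.121 0.16 ] shaker [0.0676 0.0621]
scene [355. 191.] 103 [0.683 0.055 0.159] shaker [ 0.0788 -0.0032]
scene [342. 208.] 114 [0.621 0.029 0.159] shaker [ 0.0201 -0.0352]
scene [369. 211.] 125 [ 0.675 -0.012  0.16 ] shaker [ 0.0771 -0.0709]
side [196. 144.] 172 [0.68  0.065 0.158] shaker [0.0755 0.0068]
side [216. 139.] 55 [0.623 0.034 0.157] shaker [ 0.0218 -0.0295]
wrist [254. 174.] 865 [0.621 0.029 0.158] shaker [ 0.0197 -0.0345]
wrist [347. 223.] 758 [0.676 0.122 0.158] shaker [0.0665 0.0631]
wrist [218. 227.] 760 [ 0.674 -0.011  0.158] shaker [ 0.0761 -0.0694]
wrist [283. 231.] 747 [0.682 0.056 0.158] shaker [ 0.0781 -0.0022]
[0.197  0.256  0.1162] 0.18891403750833247
```

Emit:
move_arm --pt "0.02 0.025 0 0 0.7" --pt "0.045 0.055 0 0 0.7" --pt "0.072 0.092 0 0 0.7" --pt "0.1 0.13 0 0 0.7" --pt "0.128 0.166 0.01 0 0.7"

```text
time_s: 10.95
position: [0.5068, 0.2039, 0.2492]
eef_rot: [0.027, 1.0, 0.0, -0.0]
wrist_force: [0.8, 1.0, -1.1]
opening: 0.06
finger_force: 0.0
```

Emit:
move_arm --pt "0.025 0.033 0.03 0.05 0.7" --pt "0.05 0.066 0.06 0.12 0.7" --pt "0.069 0.09 0.09 0.189 0.7" --pt "0.069 0.09 0.106 0.189 0.7" --pt "0.069 0.09 0.106 0.189 0.7"

```text
time_s: 11.45
position: [0.4399, 0.2954, 0.139]
eef_rot: [0.12, 0.993, -0.002, -0.004]
wrist_force: [-0.0, -0.9, -0.7]
opening: 0.0597
finger_force: 0.0
```

Run:
```python
from h import *
s,p,d=grab('wrist');W=cloud('wrist',s,d);hsv=cv2.cvtColor(p,cv2.COLOR_RGB2HSV)
b=(hsv[...,0]>100)&(hsv[...,0]<130)&(hsv[...,1]>130)&(W[...,2]>.083)&(W[...,2]<.093)&(np.hypot(W[...,0]-.45,W[...,1]-.296)<.04)
t=W[b];print(len(t),t.mean(0).round(4),t.min(0).round(4),t.max(0).round(4))
print(s['position'],yaw(s)); M=R.from_quat(s['eef_rot']).as_matrix();print((M.T@(np.array([.4497,.2959,.036])-s['position'])).round(4))
```

```text
1035 [0.4509 0.2952 0.0878] [0.4339 0.2786 0.0831] [0.4657 0.3121 0.0897]
[0.43988558 0.2953868  0.13902821] 1.3299270202107016
[-0.0101  0.0034  0.1029]
```

Emit:
move_arm --pt "-0.0105 0.0028 0 0 0.7" --pt "-0.0105 0.0028 0.04 0 0.7" --pt "-0.0105 0.0028 0.075 0 0.7" --pt "-0.0105 0.0028 0.1 0 0.7" --pt "-0.0105 0.0028 0.1015 0 0.7"

```text
time_s: 12.0
position: [0.4541, 0.2946, 0.0401]
eef_rot: [0.122, 0.993, -0.001, -0.002]
wrist_force: [-0.1, -0.3, 0.1]
opening: 0.0596
finger_force: 0.0
```

Emit:
move_arm --pt "0 0 0 0 0.2" --pt "0 0 0 0 0.2" --pt "0 0 0 0 0.2" --pt "0 0 0 0 0.2" --squeeze 50

```text
time_s: 12.4
position: [0.457, 0.2969, 0.0451]
eef_rot: [0.121, 0.993, 0.001, 0.002]
wrist_force: [0.5, -2.5, 7.0]
opening: 0.032
finger_force: 50.2
```

Emit:
move_arm --pt "0 0 -0.02 0 0.2" --pt "0 0 -0.05 0 0.2" --pt "0 0 -0.09 0 0.2" --pt "0 0 -0.13 0 0.2" --pt "0 0 -0.16 0 0.2"

```text
time_s: 12.9
position: [0.4553, 0.2968, 0.206]
eef_rot: [0.121, 0.993, 0.001, 0.001]
wrist_force: [0.5, 0.3, -1.6]
opening: 0.0323
finger_force: 50.0
```

Emit:
move_arm --pt "0 0 0 0 0.2" --pt "0 0 0 0 0.2"

```text
time_s: 13.1
position: [0.4551, 0.2966, 0.2034]
eef_rot: [0.121, 0.993, 0.001, 0.001]
wrist_force: [-0.5, -0.0, -2.0]
opening: 0.0323
finger_force: 50.1
```

Run:
```python
from h import *
s,p,d,W,T=held()
q=T[(abs(T[...,1])<.045)&(T[...,0]>.0)&(T[...,0]<.045)&(T[...,2]>.005)&(T[...,2]<.06)]
for lo in np.arange(-.04,.04,.01):
    t=q[(q[:,1]>=lo)&(q[:,1]<lo+.01)]
    if len(t)>5: print(lo.round(2),len(t),'x',np.percentile(t[:,0],[50,95]).round(4),'z',np.percentile(t[:,2],[2,98]).round(3))
goto(-.005,.032,.1864,psi=1.481)
```

```text
cap n 4372 toolx max pct [0.0122 0.0224 0.0233 0.0237] z [-0.0441 -0.0427 -0.0167] TCP [0.4551 0.2966 0.2034] yaw 1.3279
body z pct [-0.0126 -0.0104 -0.0088 -0.0036  0.0355] x [-0.0002  0.043 ] y [-0.0315  0.0301]
-0.04 38 x [0.0268 0.0276] z [0.006 0.04 ]
-0.03 130 x [0.0306 0.033 ] z [0.006 0.041]
-0.02 133 x [0.0362 0.0389] z [0.006 0.041]
-0.01 141 x [0.0422 0.0441] z [0.006 0.041]
0.0 125 x [0.0412 0.0437] z [0.005 0.04 ]
0.01 122 x [0.0355 0.0381] z [0.006 0.041]
0.02 120 x [0.0297 0.0324] z [0.006 0.042]
0.03 10 x [0.0263 0.0268] z [0.006 0.038]
TCP [0.4542 0.2961 0.2018] yaw 1.3278 tool shift [-0.1932 -0.1566  0.0153] F [-0.8 -0.1 -2.6]
```

Emit:
move_arm --pt "-0.02 -0.016 0 -0.03 0.2" --pt "-0.05 -0.04 0 -0.07 0.2" --pt "-0.085 -0.067 0 -0.11 0.2" --pt "-0.12 -0.095 0 -0.153 0.2" --pt "-0.155 -0.122 0 -0.153 0.2"

```text
time_s: 13.65
position: [0.5752, 0.1391, 0.2]
eef_rot: [0.044, 0.999, -0.0, -0.002]
wrist_force: [0.4, 0.6, -1.0]
opening: 0.0321
finger_force: 50.0
```

Emit:
move_arm --pt "-0.02 -0.018 0 0 0.2" --pt "-0.035 -0.032 0 0 0.2" --pt "-0.035 -0.032 0 0 0.2" --pt "-0.035 -0.032 0 0 0.2"

```text
time_s: 14.05
position: [0.607, 0.1058, 0.2011]
eef_rot: [0.045, 0.999, 0.0, -0.002]
wrist_force: [-0.1, 0.4, -1.7]
opening: 0.0322
finger_force: 50.0
```

Run:
```python
from h import *
goto(-.005,.032,.1165,offx=.0067); fit(.0067)
```

```text
TCP [0.607  0.1058 0.2011] yaw 1.4802 tool shift [-0.003  -0.0084  0.0846] F [-0.1  0.4 -1.7]
jar at shaker [-0.0077  0.0404]
```

Emit:
move_arm --pt "-0.002 -0.004 0.02 0 0.2" --pt "-0.002 -0.004 0.045 0 0.2" --pt "-0.002 -0.004 0.07 0 0.2" --pt "-0.002 -0.004 0.08 0 0.2" --pt "-0.002 -0.004 0.086 0 0.2"

```text
time_s: 14.55
position: [0.6081, 0.1025, 0.1154]
eef_rot: [0.044, 0.999, 0.0, -0.001]
wrist_force: [-1.2, -0.2, -0.4]
opening: 0.032
finger_force: 50.2
```

Run:
```python
from h import *
fit(.0067); goto(.012,.0325,.1145,offx=.0067);
```

```text
jar at shaker [-0.0062  0.0372]
TCP [0.6081 0.1025 0.1154] yaw 1.4821 tool shift [-0.0182 -0.0047  0.0008] F [-1.2 -0.2 -0.4]
```

Emit:
move_arm --pt "-0.005 -0.002 0 0 0.2" --pt "-0.01 -0.004 0 0 0.2" --pt "-0.014 -0.0047 0 0 0.2" --pt "-0.018 -0.005 0 0 0.2" --pt "-0.021 -0.005 0 0 0.2"

```text
time_s: 15.05
position: [0.6303, 0.0945, 0.117]
eef_rot: [0.045, 0.999, 0.0, -0.0]
wrist_force: [-1.7, 0.6, -1.2]
opening: 0.0321
finger_force: 50.1
```

Emit:
move_arm --pt "-0.002 -0.0005 0 0 0.2" --pt "-0.0035 -0.0005 0 0 0.2" --pt "-0.0045 -0.0005 0 0 0.2" --pt "-0.0045 -0.0005 0 0 0.2"

```text
time_s: 15.45
position: [0.6344, 0.0936, 0.1165]
eef_rot: [0.045, 0.999, -0.0, -0.0]
wrist_force: [-0.4, 0.9, -2.1]
opening: 0.0317
finger_force: 50.1
```

Run:
```python
from h import *
fit(.0067); goto(.0205,.0315,.1145,offx=.0067); row('scene')
```

```text
jar at shaker [0.0207 0.0307]
TCP [0.6344 0.0936 0.1165] yaw 1.4806 tool shift [0.0002 0.0008 0.002 ] F [-0.4  0.9 -2.1]
scene [327. 189.] 71 [0.625 0.096 0.162] shaker [0.0177 0.0318]
scene [355. 191.] 105 [0.682 0.054 0.159] shaker [ 0.0784 -0.0039]
scene [342. 209.] 115 [0.621 0.026 0.159] shaker [ 0.0203 -0.0378]
scene [369. 211.] 127 [ 0.675 -0.012  0.159] shaker [ 0.0776 -0.0706]
```

Emit:
move_arm --pt "-0.001 0.001 0.001 0 0.2" --pt "-0.002 0.001 0.002 0 0.2" --pt "-0.002 0.001 0.002 0 0.2"

```text
time_s: 15.8
position: [0.6359, 0.0942, 0.1154]
eef_rot: [0.045, 0.999, -0.0, -0.001]
wrist_force: [-6.6, -1.6, 4.7]
opening: 0.0321
finger_force: 50.9
```

Emit:
move_arm --pt "-0.001 0 0 0 0.2" --pt "-0.0015 0 0 0 0.2" --pt "-0.0015 0 0 0 0.2"

```text
time_s: 16.1
position: [0.636, 0.0941, 0.1154]
eef_rot: [0.045, 0.999, -0.0, -0.002]
wrist_force: [-12.6, -0.8, 7.7]
opening: 0.0324
finger_force: 51.0
```

Emit:
move_arm --pt "0 0 0 0 0.5" --pt "0 0 0 0 0.5" --pt "0 0 0 0 0.5" --pt "0 0 -0.03 0 0.5" --pt "0 0 -0.07 0 0.5"

```text
time_s: 16.6
position: [0.6363, 0.0942, 0.1824]
eef_rot: [0.045, 0.999, -0.0, -0.003]
wrist_force: [0.4, 0.1, -0.2]
opening: 0.0425
finger_force: 0.0
```

Emit:
move_arm --pt "0.04 0 -0.04 0 0.2" --pt "0.07 0 -0.08 0 0.2" --pt "0.07 0 -0.08 0 0.2" --pt "0.07 0 -0.08 0 0.2"

```text
time_s: 17.0
position: [0.5693, 0.1009, 0.2674]
eef_rot: [0.045, 0.999, 0.0, 0.003]
wrist_force: [0.0, 0.7, -0.1]
opening: 0.017
finger_force: 0.0
```

Run:
```python
from h import *
row('scene');row('wrist')
s,p,d=grab('wrist');cv2.imwrite('pics/w2.png',cv2.resize(p,(800,600))[:,:,::-1]);np.savez('w2.npz',p=p,d=d)
print(s['position'],yaw(s),s['opening'])
```

```text
scene [342. 173.] 89 [0.689 0.121 0.16 ] shaker [0.079  0.0627]
scene [329. 189.] 104 [0.627 0.093 0.16 ] shaker [0.0206 0.0293]
scene [355. 191.] 100 [0.682 0.055 0.16 ] shaker [ 0.0784 -0.0034]
scene [342. 209.] 114 [0.622 0.027 0.159] shaker [ 0.0208 -0.0371]
scene [369. 211.] 123 [ 0.675 -0.012  0.16 ] shaker [ 0.0778 -0.0709]
wrist [192. 232.] 733 [0.62  0.028 0.158] shaker [ 0.0186 -0.0357]
wrist [254. 234.] 728 [0.627 0.095 0.158] shaker [0.0195 0.031 ]
wrist [171. 265.] 78 [ 0.66  -0.009  0.155] shaker [ 0.0625 -0.0688]
wrist [238. 283.] 17 [0.684 0.072 0.157] shaker [0.0784 0.0138]
wrist [271. 284.] 51 [0.687 0.107 0.157] shaker [0.0788 0.0491]
[0.5683557  0.10051729 0.26366591] 1.4805491682611387 0.017172572761878457
```

View pics/w2.png

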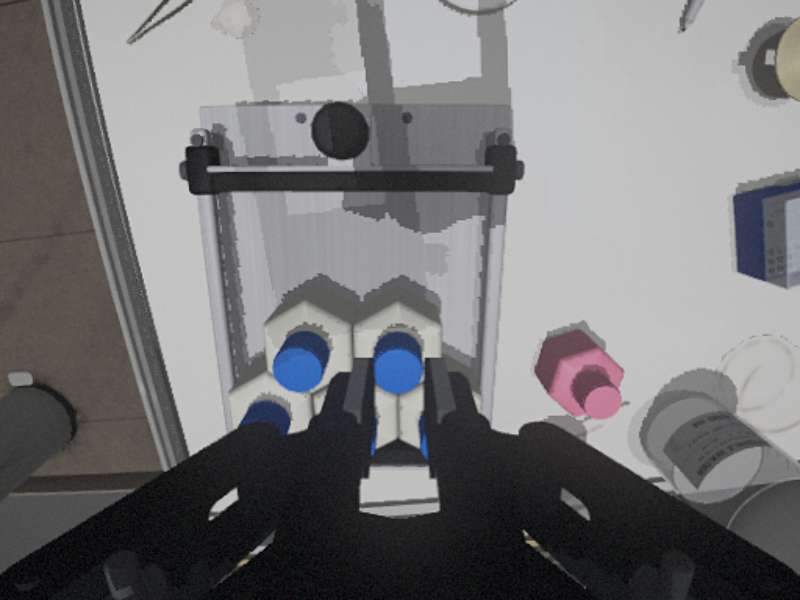

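The two rows are nested: the new jars show at (310,330) and (398,330) with flush faces, and the knob is at (340,128). Next I'll grip the knob and slide the bar up.

Emit:
move_arm --pt "0.025 -0.01 0 0 0.7" --pt "0.055 -0.02 0 0 0.7" --pt "0.085 -0.028 0 0 0.7" --pt "0.093 -0.0314 0.01 0 0.7" --pt "0.093 -0.0314 0.02 0 0.7"

```text
time_s: 17.65
position: [0.472, 0.0773, 0.2429]
eef_rot: [0.045, 0.999, -0.0, -0.001]
wrist_force: [0.7, -0.5, 1.1]
opening: 0.06
finger_force: 0.0
```

Run:
```python
from h import *
s,p,d=grab('wrist');W=cloud('wrist',s,d)
m=(p.max(2)<85)&(W[...,2]>.164)&(W[...,2]<.176)&(np.hypot(W[...,0]-.473,W[...,1]-.0776)<.04)
t=W[m];print(len(t),t.mean(0).round(4),t.min(0).round(4),t.max(0).round(4))
M=R.from_quat(s['eef_rot']).as_matrix();c=np.r_[(t.min(0)+t.max(0))[:2]/2,.112];print(s['position'],(M.T@(c-s['position'])).round(4))
```

```text
882 [0.4724 0.0754 0.1689] [0.4584 0.06   0.164 ] [0.4883 0.0908 0.1715]
[0.4720083  0.07734238 0.24292256] [-0.0018 -0.0018  0.1309]
```

Emit:
move_arm --pt "-0.001 -0.0018 0.035 0 0.7" --pt "-0.001 -0.0018 0.07 0 0.7" --pt "-0.001 -0.0018 0.105 0 0.7" --pt "-0.001 -0.0018 0.125 0 0.7" --pt "-0.001 -0.0018 0.128 0 0.7"

```text
time_s: 18.2
position: [0.4712, 0.0758, 0.1122]
eef_rot: [0.045, 0.999, -0.0, -0.004]
wrist_force: [-0.8, -0.7, 0.4]
opening: 0.0597
finger_force: 0.0
```

Emit:
move_arm --pt "0 0 0 0 0.2" --pt "0 0 0 0 0.2" --pt "0 0 0 0 0.2" --pt "0 0 0 0 0.2" --squeeze 70

```text
time_s: 18.6
position: [0.4748, 0.0746, 0.1181]
eef_rot: [0.045, 0.999, -0.001, 0.001]
wrist_force: [-0.4, -5.4, -2.0]
opening: 0.0302
finger_force: 69.9
```

Emit:
move_arm --pt "-0.006 0 0 0 0.2" --pt "-0.014 0 0 0 0.2" --pt "-0.022 0 0 0 0.2" --pt "-0.03 0 0 0 0.2" --pt "-0.038 0 0 0 0.2"

```text
time_s: 19.1
position: [0.5115, 0.0712, 0.118]
eef_rot: [0.045, 0.999, -0.001, -0.0]
wrist_force: [-6.0, -4.9, 2.7]
opening: 0.0302
finger_force: 70.7
```

Emit:
move_arm --pt "-0.008 0 0 0 0.2" --pt "-0.016 0 0 0 0.2" --pt "-0.024 0 0 0 0.2" --pt "-0.03 0 0 0 0.2" --pt "-0.034 0 0 0 0.2"

```text
time_s: 19.6
position: [0.5456, 0.0681, 0.1181]
eef_rot: [0.045, 0.999, -0.001, -0.0]
wrist_force: [-5.5, -5.2, 2.0]
opening: 0.0302
finger_force: 70.3
```

Emit:
move_arm --pt "-0.002 0 0 0 0.2" --pt "-0.004 0 0 0 0.2" --pt "-0.004 0 0 0 0.2"

```text
time_s: 19.9
position: [0.5496, 0.0677, 0.1181]
eef_rot: [0.045, 0.999, -0.001, -0.0]
wrist_force: [-4.0, -4.1, 1.8]
opening: 0.0303
finger_force: 70.3
```

Emit:
move_arm --pt "-0.001 0 0 0 0.2" --pt "-0.002 0 0 0 0.2" --pt "-0.003 0 0 0 0.2" --pt "-0.003 0 0 0 0.2"

```text
time_s: 20.3
position: [0.5518, 0.0675, 0.1181]
eef_rot: [0.045, 0.999, -0.001, -0.001]
wrist_force: [-6.9, -4.7, 3.8]
opening: 0.03
finger_force: 70.3
```

Emit:
move_arm --pt "-0.001 0 0 0 0.2" --pt "-0.002 0 0 0 0.2" --pt "-0.002 0 0 0 0.2"

```text
time_s: 20.6
position: [0.552, 0.0675, 0.118]
eef_rot: [0.045, 0.999, -0.001, -0.003]
wrist_force: [-13.7, -5.5, 8.4]
opening: 0.0302
finger_force: 71.2
```

Emit:
move_arm --pt "-0.001 0 0 0 0.2" --pt "-0.002 0 0 0 0.2" --pt "-0.002 0 0 0 0.2"

```text
time_s: 20.9
position: [0.5521, 0.0675, 0.118]
eef_rot: [0.045, 0.999, -0.001, -0.005]
wrist_force: [-23.6, -4.9, 15.7]
opening: 0.0304
finger_force: 71.8
```

Emit:
move_arm --pt "-0.001 0 0 0 0.2" --pt "-0.002 0 0 0 0.2" --pt "-0.002 0 0 0 0.2" --pt "-0.002 0 0 0 0.2"

```text
time_s: 21.3
position: [0.5521, 0.0675, 0.118]
eef_rot: [0.045, 0.999, -0.001, -0.007]
wrist_force: [-30.4, -4.6, 19.6]
opening: 0.0304
finger_force: 72.4
```

Run:
```python
from h import *
row('scene');row('side');print(robot.get_state()['wrist_force'])
```

```text
scene [342. 173.] 95 [0.689 0.121 0.159] shaker [0.0798 0.0627]
scene [331. 190.] 74 [0.631 0.089 0.159] shaker [0.0246 0.026 ]
scene [355. 191.] 107 [0.682 0.055 0.159] shaker [ 0.0784 -0.0035]
scene [343. 209.] 120 [0.622 0.026 0.159] shaker [ 0.0216 -0.0377]
scene [370. 210.] 125 [ 0.677 -0.012  0.16 ] shaker [ 0.0797 -0.0709]
side [194. 145.] 172 [0.685 0.067 0.158] shaker [0.0802 0.0087]
side [214. 144.] 114 [0.628 0.067 0.158] shaker [0.0234 0.0034]
[-30.6816243   -5.59106932  19.88664867]
```

Emit:
move_arm --pt "0 0 0 0 0.7" --pt "0 0 0 0 0.7" --pt "0 0 0 0 0.7" --pt "0 0 -0.02 0 0.7" --pt "0 0 -0.05 0 0.7"

```text
time_s: 21.9
position: [0.5572, 0.0682, 0.1655]
eef_rot: [0.045, 0.999, 0.0, -0.002]
wrist_force: [0.9, 0.9, 0.3]
opening: 0.0599
finger_force: 0.0
```

Emit:
move_arm --pt "0.01 0 -0.04 0 0.7" --pt "0.04 0 -0.08 0 0.5" --pt "0.07 0 -0.12 0 0.2" --pt "0.09 0 -0.15 0 0.2" --pt "0.09 0 -0.15 0 0.2"

```text
time_s: 22.4
position: [0.47, 0.0768, 0.3235]
eef_rot: [0.045, 0.999, 0.0, 0.006]
wrist_force: [1.1, 0.5, 0.7]
opening: 0.0171
finger_force: 0.0
```

Run:
```python
from h import *
row('scene');row('wrist')
s,p,d=grab('wrist');W=cloud('wrist',s,d);P=W.reshape(-1,3);C=p.reshape(-1,3)
xs=w2s(P)
b=(C.max(1)<80)&(P[:,2]>.1)&(P[:,2]<.118)&(xs[:,0]>-.06)&(xs[:,0]<.0)
for lo in np.arange(-.09,.09,.03):
    q=b&(xs[:,1]>lo)&(xs[:,1]<lo+.03)
    if q.sum()>5: print('bar',lo.round(2),np.percentile(xs[q,0],[50,95,98]).round(4),q.sum())
# jar tops: body-top points; corner toward bar
w=(C.min(1)>60)&(P[:,2]>.121)&(P[:,2]<.128)
for y0 in (.031,-.0355):
    q=xs[w&(abs(xs[:,1]-y0)<.033)&(xs[:,0]<.02)];q=q[q[:,0]>-.04]
    lo=[(round(a,3),np.percentile(q[abs(q[:,1]-y0-a)<.003][:,0],3).round(4)) for a in np.arange(-.028,.029,.007) if (abs(q[:,1]-y0-a)<.003).sum()>3]
    print('jar',y0,lo)
cv2.imwrite('pics/w3.png',cv2.resize(p[100:384,90:470],(760,568))[:,:,::-1])
print(s['position'],s['wrist_force'],s['time_s'])
```

```text
scene [342. 173.] 98 [0.689 0.121 0.159] shaker [0.0796 0.0628]
scene [329. 189.] 99 [0.629 0.093 0.159] shaker [0.022  0.0296]
scene [355. 191.] 104 [0.682 0.055 0.159] shaker [ 0.0782 -0.0036]
scene [343. 209.] 109 [0.622 0.026 0.16 ] shaker [ 0.0216 -0.0377]
scene [370. 210.] 130 [ 0.676 -0.012  0.159] shaker [ 0.0788 -0.0711]
wrist [270. 279.] 79 [0.626 0.082 0.157] shaker [0.0204 0.0187]
wrist [239. 280.] 33 [0.623 0.042 0.157] shaker [ 0.0205 -0.0217]
wrist [254. 311.] 387 [0.681 0.056 0.157] shaker [ 0.0769 -0.0022]
bar -0.09 [-0.0253 -0.0186 -0.0183] 196
bar -0.06 [-0.0289 -0.0243 -0.023 ] 75
bar -0.03 [-0.0205 -0.0014 -0.0011] 45
bar 0.0 [-0.022  -0.0038 -0.0016] 83
bar 0.03 [-0.0278 -0.0228 -0.0214] 76
bar 0.06 [-0.0252 -0.0185 -0.0182] 197
jar 0.031 [(np.float64(-0.028), np.float64(0.0024)), (np.float64(-0.021), np.float64(-0.0011)), (np.float64(-0.014), np.float64(-0.0052))]
jar -0.0355 [(np.float64(0.014), np.float64(-0.0055)), (np.float64(0.021), np.float64(-0.0022)), (np.float64(0.028), np.float64(0.0022))]
[0.46951401 0.07637668 0.31808272] [ 0.03111308  1.12875999 -0.19247225] 22.5
```

View pics/w3.png

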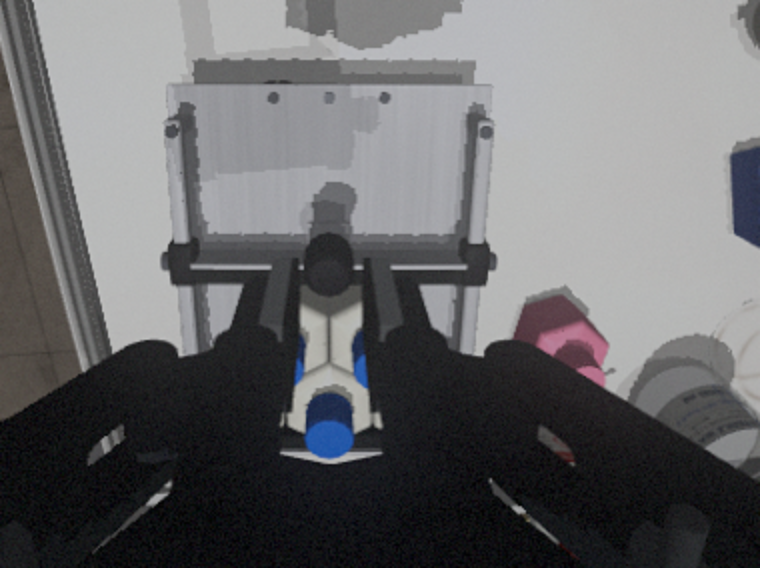

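The last picture shows the bar up against the new jars with the knob at (328,265), the five-jar pack tight, and the gripper clear. Cap-centre distances come out at 65 to 67.5 mm, under the 68.5 mm limit.

```bash
python3 -c "
from bench import robot
print(robot.hand_in())"
```

```text
the job is handed in; nothing more can be done
None
```

I handed the job in: both jars are nested in the second row and the clamp bar was pressed to about 30 N and left bearing on them. The camera checks showed the pack tight and the gripper clear, but `hand_in()` returned no verdict.

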